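# Set the mitre guide to 30 degrees right and feed the moulding to the stop

### The job

Set up the mitre guide for the next hexagonal-frame cut. Push its lever round to the 30-degree mark on your right, which is the second long mark right of the centre mark, and press the index pin fully down so that it locks the arm there. Push the length of moulding on the bed to the right until its end meets the length stop, and snug against the fence along its whole length; only push, lift nothing, and leave the other things on the bench where they lie.

Things in the scene. Friction and masses are not known exactly. Their poses are not given: they have to be found in the camera images.
- mitre_base: Mitre guide for a hand saw (no saw in it), grey and bright metal, 280 wide (y), 150 deep, fixed to the bench, nothing of it above 78. Origin: bench level, under the swivel axis, in the plane of the fence's face; x points away from the robot (yaw 0 to 16 degrees), y to the robot's left. The fence runs along y at the back: face at x = 0, top z = 62, gap in the middle.
- bed (a point): Middle of the top of the bed on which the moulding lies, in front of the fence: x from -40 to 0, y from -140 to 140 in the base's frame, top 34 above the bench, split in the middle round the saw line. With the arm at 30 degrees right, the saw cheeks stand close in front of the bed at y = -20 to -45; the moulding's front face can be reached left of them (y above -5) and right of them (y below -65).
- mark_30 (a point): The 30-degree mark on the right: second long dark line right of the centre line on the protractor plate in front of the bed (radius 122, top z = 22). Short lines every 5 degrees, long ones with an index slot every 15 (45 left to 45 right); the centre line has a small diamond at its inner end. This point is at radius 112 from the swivel axis, in the middle of the line.
- mitre_arm (a joint): Swivel arm, angle in rad about the base's z: 0 = along the base's -x, positive = lever to the robot's right; at angle t, radius r lies at (-r cos t, -r sin t) in the base's frame. 30 degrees right = 0.524. Stops at +-0.80; starts at -0.60 to 0.0; stays where left; about 1.5 N moves the lever. Arm 26 wide, z 23 to 31, with a cursor in a window (r 103 to 120).
- lever_knob (a point): Middle of the lever knob: upright, round, black, 20 across, z = 31 to 73 above the bench, on the arm's outer end (r = 135); this point is at z = 55. Push it sideways, fingertips about 40 above the bench. Further in on the arm stand the index pin (r = 94) and two saw cheeks (r = 58 to 72, 15 wide together, top z = 60).
- index_pin (a joint): Vertical index pin in the arm, downward travel in m: 0 = up (start), 0.012 = fully down in a slot. It passes 0.005 only over a slot (every 15 degrees); its round nose draws the arm in from up to 2 degrees off. Stays up or down where it is left. Pressing takes 3 N, up to about 15 N while it draws the arm in.
- pin_top (a point): Centre of the top of the index pin's round black head, 21 across, r = 94 on the arm; z = 72 when up, 60 when down. It is pressed from above.
- moulding: Loose light wooden picture-frame moulding on the bed, 160 long (y, along the fence), 30 wide (x), 22 high at the fence side, 12 at the front; 80 g. Origin: centre of its underside. Starts 1 to 14 off the fence, slightly askew. Pushed at its left end in the front half of its width, it goes to the stop with its right end drawn to the fence; then push home from the front whichever end stands off.
- moulding_left (a point): Middle of the moulding's left end face (the end to push), 10 above the bed.
- moulding_right (a point): Middle of the moulding's right end face (the end that meets the stop), 8 above the bed.
- stop_face (a point): Length stop: fixed grey block, 30 deep (x), 14 wide (y), 22 high above the bed, clamped over the right half of the fence by a brass thumbscrew (top 77 above the bench). This point: middle of its working (left) face, 8 above the bed; axes parallel to the base's. 25 to 75 from the moulding's end at the start.
- pine_offcut: Bystander, loose, to be left alone: hardwood offcut, 92 x 44 x 30, lying left of the guide. Origin: centre of its underside.
- small_offcut: Bystander, loose, to be left alone: small hardwood offcut, 73 x 45 x 25, lying right of and in front of the guide. Origin: centre of its underside.
- gauge: Bystander, loose, to be left alone: wooden marking gauge, 137 x 92 x 47, on the bench to the left. Origin: centre of its underside.
- chisel_a: Bystander, loose, to be left alone: chisel with orange handle, 231 x 38 x 32, further left. Origin: centre of its underside.
- chisel_b: Bystander, loose, to be left alone: wider chisel, 230 x 68 x 32, beside it. Origin: centre of its underside.
- square: Bystander, loose, to be left alone: small try square, 74 x 148 x 12, left, in front of the green tote. Origin: centre of its underside.
- tape: Bystander, loose, to be left alone: roll of masking tape, 83 across, 18 high, behind the guide on the right. Origin: centre of its underside.

How it is judged:
By the outcome, as a careful person would: the job done as asked, in the order asked, and still so for the second after the job is handed in, with the robot touching nothing.
It also fails if it takes over 64 s, if anything falls off the work surface, if the arm or the gripper's body presses on something with over 40 N, if the wrist force passes 120 N, or if a joint passes its speed limit or range.

### The arm

A 7-joint arm with a two-finger parallel gripper is mounted at the origin on a cart in front of the work surface, level with it; the furniture and walls round the work are solid. World frame = base frame: x ahead of the robot, y to its left, z up, the work surface at z = 0. Lengths are in m, angles in rad, forces in N, time in s.
With the tool pointing down it reaches from about 0.425 to 0.925 m from the base axis. Payload 6.8 kg.
Tool frame: the origin (TCP) lies between the finger pads; the fingertips stand 14 mm ahead of it and the grasp point (between the pads) lies 5 mm behind it; z points along the fingers, y is the line along which they close (so a half turn about z gives the same grasp; the last joint's range is limited). The gripper opens to 85 mm and grips with 20 to 120 N. Pads are 22 mm wide; open, the fingers measure 114 mm over their backs; the gripper's body (76 mm by 85 mm) begins 54 mm behind the grasp point. The pads swing forward as they close: fully open they stand 13 mm farther back than shut.
Start: joints at [1.029, 0.477, 0.022, 1.555, -0.011, 1.109, -0.083], TCP at [0.284, -0.612, 0.207] pointing down, gripper open.
Joint ranges: [-2.96, 2.96], [-0.34, 2.1], [-1.41, 1.46], [0.24, 2.44], [-1.37, 4.51], [0.17, 1.92], [-2.96, 2.96]. Speed limits (rad/s): [2.39, 2.39, 3.14, 3.14, 3.14, 3.14, 3.14].

### API

Orientations are given as a rotation vector (axis times angle).
In Python, from bench import r, eyes, ticket gives the robot as it stands. The module is installed in compiled form; this text tells all that it offers.
- The arm moves only by the tool arm_command, never from a script. Its argument "plan" is text: rows parted by semicolons, each of 4 numbers parted by spaces: the shift along the tool's x, y, z in m, then the turn about the tool's z in degrees. In form: tx ty tz yaw; .... A call has 1 to 20 rows; each row shifts and turns the commanded pose from where the row before left it, along the tool's axes as they then stand; what a row does not reach is not made up. A row lasts 1/8 s, in which the tool goes at most 62.5 mm and 10.7 degrees, less where a joint would pass 70% of its speed; a pose out of reach is approached as far as the arm can. A call is refused whole if a number of a shift passes 0.0625 or a number of a turn 10.7, either way. A call with a gripper value outside its range is refused whole. "hand" is the closure, from -1 (fully open) to 1 (shut), set as the call begins (left out, the last holds). The fingers move at their own pace and stop on an object; "grip_force" is the grip in N (left out, the last holds). Time passes only in rows, so rows that do not move let the fingers close. It gives the time, the measured TCP pose, the force, the opening and the grip force at its end, in the units of the state.
- r.get_obs(): the state, without advancing time (a new reading comes with each control period).
- eyes.grab_frame(name): name is "scene" or "top" or "wrist"; returns (picture, depth): 480x640x3 uint8, red, green, blue; 480x640 float32, m along the optical axis (not along the pixel's ray), 0 where there is no reading.
- eyes.calibration(name): a dict with "fov_y" (degrees; the focal length in pixels is half the picture's height over the tangent of half this angle, whatever the lens; pixels are square), "cx", "cy" (the principal point, pixels), "origin" and "attitude" of the camera in the world; the wrist camera has in their place "tool_from_camera" (4x4, takes a point from camera to tool coordinates, whose origin is the TCP and whose axes are the flange's). Camera axes: x right, y up, looking along -z (the intrinsics and any distortion apply to the point x, -y, -z); pixel columns grow to the right and rows downward; lengths in m; the calibration is good to about 2 mm. A picture is of the moment at which its call begins: read the wrist's pose just before it. calibration takes no time and is no camera call.
- ticket.hand_in(): hands the job in; it is judged then, once.
The state is a dict: "clock": time; "joints": joint angles; "qvel": joint speeds; "tau": joint torques, N m; "tcp_pos": TCP position; "orientation": TCP orientation; "contact_force": force on the tool from outside, world axes, zero at the start; "moment": the same for the moment, N m; "grip_width": finger opening in m; "gripper_force": force on a finger pad.
Only numpy, scipy, OpenCV 4.12 (cv2) and the standard library are available. Lean on these libraries where they do the work, as an engineer would, in place of code of your own. Each camera call takes 0.05 s, during which the arm holds its last target. There are 200 camera calls.

## Working session

There is one attempt and no reset: what is moved stays moved. The work goes in short steps, Python scripts to look and compute and a tool call to move; the robot and the scene stay as the last step left them, time stands still between calls to the robot, and variables do not carry over. Pictures are saved under pics/ and viewed, at most 10 in all, crops included, and the job is handed in when it is done.

Besides the shell and the picture viewer there is one more tool, called after "Call:" as name(argument=value, ...), one argument or row to a line, values as JSON. arm_command: Moves the arm, as the interface text tells. Its arguments: {"type":"object","properties":{"plan":{"type":"string"},"hand":{"type":"number"},"grip_force":{"type":"number"}},"required":["plan"]}

```bash
mkdir -p pics
cat > h.py <<'E'
import numpy as np, cv2
from scipy.spatial.transform import Rotation as R
from bench import r, eyes, ticket
def cam(n,obs=None):
    c=eyes.calibration(n)
    f=240/np.tan(np.radians(c["fov_y"])/2)
    if n=="wrist":
        T=np.eye(4);T[:3,:3]=R.from_rotvec(obs["orientation"]).as_matrix();T[:3,3]=obs["tcp_pos"]
        M=T@np.array(c["tool_from_camera"])
    else:
        M=np.eye(4);a=np.array(c["attitude"],float)
        M[:3,:3]=a if a.shape==(3,3) else (R.from_rotvec(a).as_matrix() if a.size==3 else R.from_quat(a).as_matrix())
        M[:3,3]=c["origin"]
    return f,c["cx"],c["cy"],M
def ray(C,u,v):
    f,cx,cy,M=C
    d=np.array([(u-cx)/f,-(v-cy)/f,-1]); return M[:3,3],M[:3,:3]@d
def atz(C,u,v,z):
    o,d=ray(C,u,v); return o+d*(z-o[2])/d[2]
def proj(C,p):
    f,cx,cy,M=C
    q=M[:3,:3].T@(np.asarray(p)-M[:3,3]); return np.array([cx+f*q[0]/-q[2],cy-f*q[1]/-q[2]])
def dep(C,D,u,v):
    o,d=ray(C,u,v); return o+d*D[int(v),int(u)]
E
python3 - <<'E'
from h import *
for n in("scene","top","wrist"):
    print(n,eyes.calibration(n))
o=r.get_obs();print(o)
for n in("scene","top"):
    p,d=eyes.grab_frame(n);cv2.imwrite(f"pics/{n}0.png",p[:,:,::-1]);np.save(f"{n}0.npy",d)
E
```

```text
scene {'fov_y': 44.75936576204157, 'cx': 315.4298958432297, 'cy': 233.65665657437467, 'origin': array([-0.09323254,  0.67390747,  0.96297113]), 'attitude': array([ 0.37903342, -0.95969702, -2.2504695 ])}
top {'fov_y': 44.52608578508011, 'cx': 322.6805839468829, 'cy': 246.4869571052409, 'origin': array([0.33021476, 0.00179051, 1.36291271]), 'attitude': array([ 0.12096672, -0.1218896 , -1.54157309])}
wrist {'fov_y': 67.03868982076702, 'cx': 322.7579499352193, 'cy': 244.0828827627208, 'tool_from_camera': array([[-1.30492089e-04,  9.61711150e-01,  2.74065041e-01,
         7.00354124e-02],
       [ 9.99999978e-01,  1.69880414e-04, -1.19985394e-04,
         8.07981883e-04],
       [-1.61949574e-04,  2.74065019e-01, -9.61711152e-01,
        -1.67221656e-01],
       [ 0.00000000e+00,  0.00000000e+00,  0.00000000e+00,
         1.00000000e+00]])}
{'clock': 0.0, 'joints': array([ 1.02891037,  0.47781059,  0.02231804,  1.55647194, -0.01150635,
        1.10929547, -0.08311005]), 'qvel': array([-0.00060139, -0.00039696, -0.00041531, -0.00094293,  0.00045275,
       -0.00077334,  0.00015757]), 'tau': array([ 6.65163716e-04, -5.96447539e+01,  1.60798028e+00, -2.81196767e+01,
        1.23563441e-02,  9.27410438e-03, -2.57534555e-05]), 'tcp_pos': array([ 0.28343232, -0.61189444,  0.20570965]), 'orientation': array([-3.06623633e+00, -6.75718303e-01,  8.15144189e-04]), 'contact_force': array([-0.50479907, -0.25700234,  0.13463954]), 'moment': array([ 0.00597764,  0.00884514, -0.00533011]), 'gripper_force': 0.0, 'grip_width': 0.08530420392406358}
```

View pics/scene0.png

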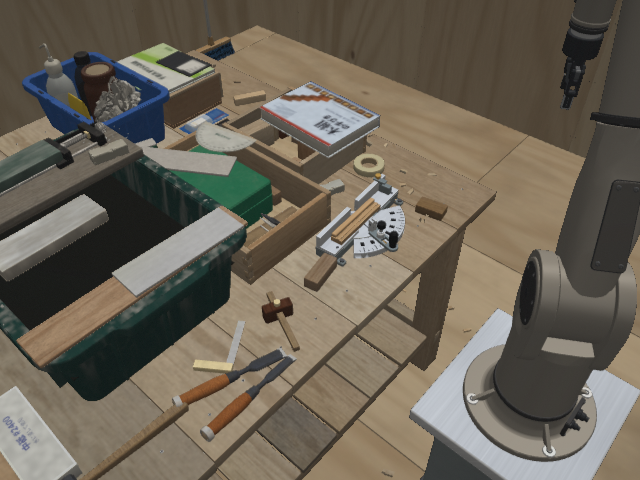

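View pics/top0.png

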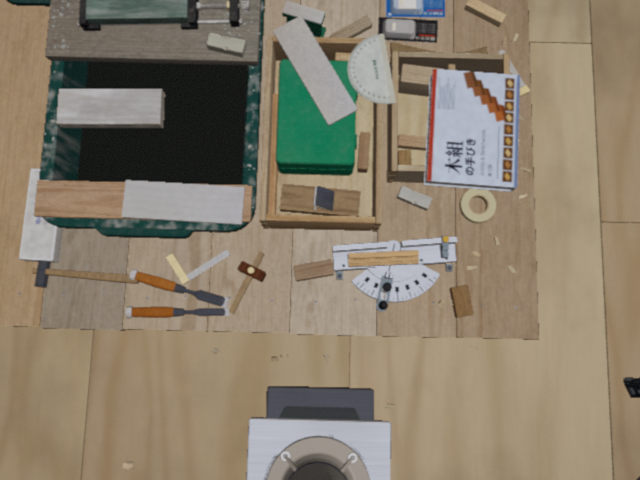

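The scene view shows the guide at about (365,220), with the chisels at (230,375), the gauge at (280,310), the square at (220,350) and the tote to the left. In the top view, the fence runs from (333,248) to (456,242), the moulding from (348,259) to (418,257), the stop is near (447,246), the pin head is at (387,285) and the knob at (383,305).

Run:
```python
from h import *
C=cam("top");d=np.load("top0.npy")
for n,u,v,z in [("fenceL",334,248,.062),("fenceR",456,242,.062),("knob",383,305,.073),("pin",387,286,.072),("mL",348,259,.05),("mR",418,257,.05),("thumb",445,239,.077),("box front R",376,226,.05),("smalloff",461,300,.025),("bench edge",400,332,0)]:
    print(n,atz(C,u,v,z).round(3),dep(C,d,u,v).round(3))
o=r.get_obs();Rm=R.from_rotvec(o["orientation"]).as_matrix();print(Rm.round(3))
```

```text
fenceL [ 0.531 -0.022  0.062] [ 0.531 -0.022  0.064]
fenceR [ 0.552 -0.296  0.062] [ 0.563 -0.311 -0.002]
knob [ 0.406 -0.132  0.073] [ 0.405 -0.132  0.075]
pin [ 0.448 -0.14   0.072] [ 0.447 -0.14   0.074]
mL [ 0.508 -0.054  0.05 ] [ 0.509 -0.054  0.046]
mR [ 0.517 -0.212  0.05 ] [ 0.518 -0.213  0.045]
thumb [ 0.555 -0.268  0.077] [ 0.556 -0.268  0.075]
box front R [ 0.586 -0.117  0.05 ] [ 0.585 -0.116  0.054]
smalloff [ 0.424 -0.315  0.025] [ 0.424 -0.314  0.028]
bench edge [ 0.349 -0.179  0.   ] [ 0.349 -0.179  0.001]
[[ 0.907  0.42  -0.001]
 [ 0.42  -0.907  0.001]
 [-0.    -0.002 -1.   ]]
```

Call:
arm_command(
  plan="0 0 -0.02 10.2; 0 0 -0.02 10.2; 0.022 -0.0426 0 0; 0.022 -0.0426 0 0; 0.022 -0.0426 0 0; 0.022 -0.0426 0 0; 0.022 -0.0426 0 0; 0.022 -0.0426 0 0; 0.022 -0.0426 0 0; 0.022 -0.0426 0 0; 0.022 -0.0426 0 0; 0.022 -0.0426 0 0; 0 0 0 0; 0 0 0 0",
  hand=1,
)

```text
clock: 1.85
tcp_pos: [0.4695, -0.1712, 0.2464]
orientation: [3.139, 0.122, -0.001]
contact_force: [0.4, -0.1, -0.2]
grip_width: -0.0
gripper_force: 0.0
```

Run:
```python
from h import *
o=r.get_obs();p,d=eyes.grab_frame("wrist");cv2.imwrite("pics/w1.png",p[:,:,::-1]);np.save("w1.npy",d);np.save("w1o.npy",o)
print(o["tcp_pos"],o["clock"],o["contact_force"],R.from_rotvec(o["orientation"]).as_matrix().round(3))
```

```text
[ 0.46952471 -0.17122538  0.24643594] 1.85 [ 0.39933186 -0.06747775 -0.20633472] [[ 0.997  0.077 -0.001]
 [ 0.077 -0.997 -0.   ]
 [-0.001  0.    -1.   ]]
```

View pics/w1.png

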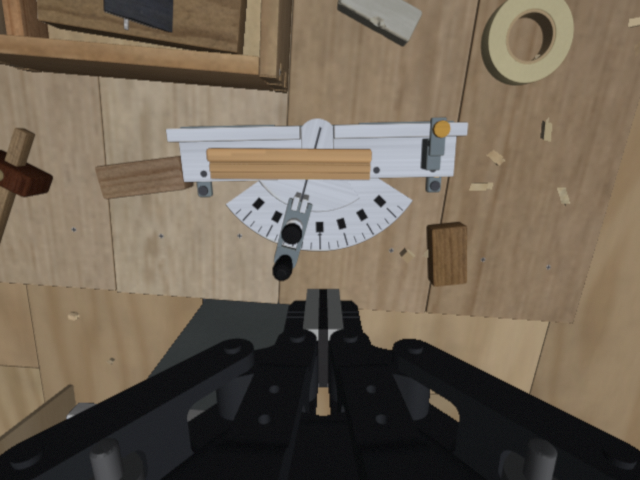

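The wrist view shows the slots at (258,203), (277,216), (319,227) for the centre, (341,223), (361,214) for 30R and (380,201). The pin is at (291,232), the knob at (283,267), the moulding spans (207–371, 148–180), the stop is at (433,150) and the small offcut at (447,253). I'll zoom for exact values.

Run:
```python
import cv2
p=cv2.imread("pics/w1.png")[105:290,160:480]
cv2.imwrite("pics/w1c.png",cv2.resize(p,None,fx=2.5,fy=2.5,interpolation=cv2.INTER_CUBIC))
```

```text
(no output)
```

View pics/w1c.png

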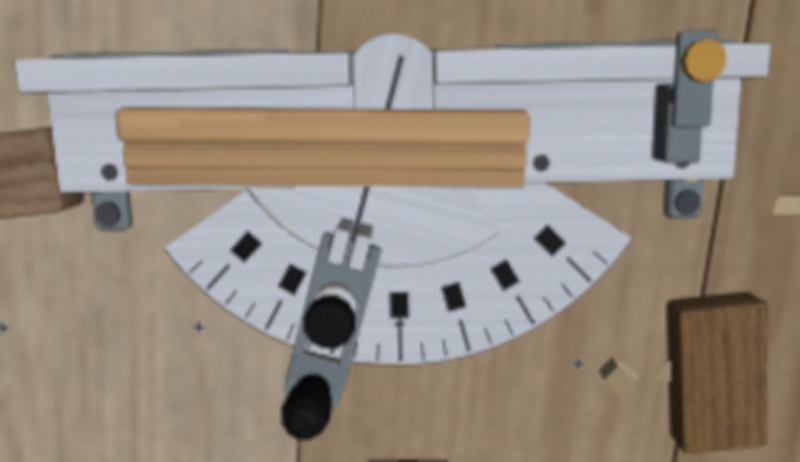

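```bash
cat >> h.py <<'E'
def base():
    a,x,y=np.load("base.npy"); M=np.eye(3); M[:2,:2]=[[np.cos(a),-np.sin(a)],[np.sin(a),np.cos(a)]]; M[:2,2]=x,y; return M
def tb(p): return (np.linalg.inv(base())@np.r_[p[:2],1])[:2]
def tw(p): return (base()@np.r_[p[:2],1])[:2]
E
python3 - <<'E'
from h import *
from scipy.optimize import least_squares
o=np.load("w1o.npy",allow_pickle=True).item();C=cam("wrist",o);d=np.load("w1.npy")
P=lambda x,y,z:atz(C,160+x/2.5,105+y/2.5,z)
S=[(-45,246,246),(-30,292,279),(0,399,305),(15,454,296),(30,505,274),(45,549,240)]
W=np.array([P(x,y,.022)[:2] for _,x,y in S]);T=np.radians([s[0] for s in S])
B=np.c_[-.094*np.cos(T),-.094*np.sin(T)]
def fun(q):
    c,s=np.cos(q[0]),np.sin(q[0]);return (B@np.array([[c,s],[-s,c]])+q[1:]-W).ravel()
q=least_squares(fun,[.08,.53,-.16]);print(np.degrees(q.x[0]),q.x,(q.fun*1e3).round(1));np.save("base.npy",q.x)
for n,x,y,z in [("fL",18,92,.062),("fR",768,77,.062),("knob",305,398,.073),("pin",330,320,.072),("mBL",118,112,.056),("mBR",528,110,.056),("mFR",525,176,.046),("mFRbot",524,187,.034),("mFLbot",126,186,.034),("stopbot",653,160,.034),("stoptop",670,130,.056),("thumb",705,60,.077),("offBR",765,296,.025),("offFL",680,300,.025),("offFL2",690,450,.025),("box",315,-40,.05),("pineR",80,200,.03)]:
    p=P(x,y,z);print(n,p.round(4),"base",(tb(p)*1e3).round(1), "dz",dep(C,d,160+x/2.5,105+y/2.5)[2].round(3))
E
```

```text
5.673892374400329 [ 0.0990281   0.54133571 -0.16081435] [-0.1  0.4  0.   0.2  0.2 -0.  -0.2  0.1 -0.2 -0.1  0.2 -0.6]
fL [ 0.5274 -0.0217  0.062 ] base [-1.000e-01  1.398e+02] dz 0.061
fR [ 0.5544 -0.3     0.062 ] base [  -0.8 -139.8] dz -0.001
knob [ 0.4189 -0.1352  0.073 ] base [-119.3   37.6] dz 0.069
pin [ 0.4513 -0.1433  0.072 ] base [-87.8  26.3] dz 0.071
mBL [ 0.5228 -0.0571  0.056 ] base [ -8.2 105.1] dz 0.055
mBR [ 0.5356 -0.2132  0.056 ] base [-10.9 -51.5] dz 0.033
mFR [ 0.51   -0.2162  0.046 ] base [-36.7 -52. ] dz 0.035
mFRbot [ 0.5045 -0.2179  0.034 ] base [-42.3 -53.2] dz 0.022
mFLbot [ 0.4922 -0.0533  0.034 ] base [-38.3 111.8] dz 0.034
stopbot [ 0.5196 -0.2696  0.034 ] base [ -32.4 -106.1] dz 0.035
stoptop [ 0.5324 -0.2684  0.056 ] base [ -19.5 -106.2] dz 0.058
thumb [ 0.5578 -0.271   0.077 ] base [   5.4 -111.3] dz 0.077
offBR [ 0.4648 -0.33    0.025 ] base [ -92.9 -160.8] dz -0.001
offFL [ 0.4601 -0.2931  0.025 ] base [ -93.9 -123.6] dz 0.008
offFL2 [ 0.3902 -0.309   0.025 ] base [-165.  -132.5] dz 0.026
box [ 0.5831 -0.1288  0.05  ] base [44.7 27.7] dz 0.024
pineR [ 0.4843 -0.0328  0.03  ] base [-44.1 133. ] dz 0.005
```

Call:
arm_command(
  plan="0 0 0 -1.27; -0.0248 -0.039 0 0; -0.0248 -0.039 0 0; 0 0 0.04 0; 0 0 0.04 0; 0 0 0.04 0; 0 0 0.04 0; 0 0 0.03 0; 0 0 0 0; -0.001 0.008 0 0; -0.001 0.008 0 0; 0 0 0 0",
)

```text
clock: 3.4
tcp_pos: [0.4131, -0.1154, 0.0577]
orientation: [3.137, 0.154, 0.003]
contact_force: [-0.1, -0.6, 0.4]
grip_width: -0.0001
gripper_force: 0.0
```

```bash
cat >> h.py <<'E'
def st():
    o=r.get_obs(); p=o["tcp_pos"]; m=R.from_rotvec(o["orientation"]).as_matrix()
    f=base()[:2,:2].T@o["contact_force"][:2]
    print("t",o["clock"],"base mm",(tb(p)*1e3).round(1),"tip z",round((p[2]-.014)*1e3,1),"yaw",np.degrees(np.arctan2(m[1,0],m[0,0])).round(2),"F base",f.round(1),o["contact_force"][2].round(1)); return o
E
python3 -c "
from h import *
st()"
```

```text
t 3.4 base mm [-123.1   57.9] tip z 43.7 yaw 5.61 F base [-0.2 -0.6] 0.4
```

Call:
arm_command(
  plan="-0.002 0.008 0 0; -0.002 0.008 0 0; -0.002 0.008 0 0; 0 0.008 0 0; 0 0.008 0 0; 0 0.008 0 0; 0 0.008 0 0; 0.001 0.008 0 0; 0.001 0.008 0 0; 0.002 0.008 0 0; 0.002 0.007 0 0; 0.002 0.007 0 0; 0 0 0 0; 0 0 0 0",
)

```text
clock: 5.15
tcp_pos: [0.4237, -0.2073, 0.0566]
orientation: [-3.137, -0.157, 0.0]
contact_force: [-0.8, -0.2, 0.7]
grip_width: 0.0001
gripper_force: 0.0
```

Run:
```python
from h import *
o=st();p,d=eyes.grab_frame("wrist");cv2.imwrite("pics/w2.png",p[:,:,::-1]);np.save("w2.npy",d);np.save("w2o.npy",o)
```

```text
t 5.15 base mm [-121.6  -34.6] tip z 42.6 yaw 5.73 F base [-0.8 -0.1] 0.7
```

View pics/w2.png

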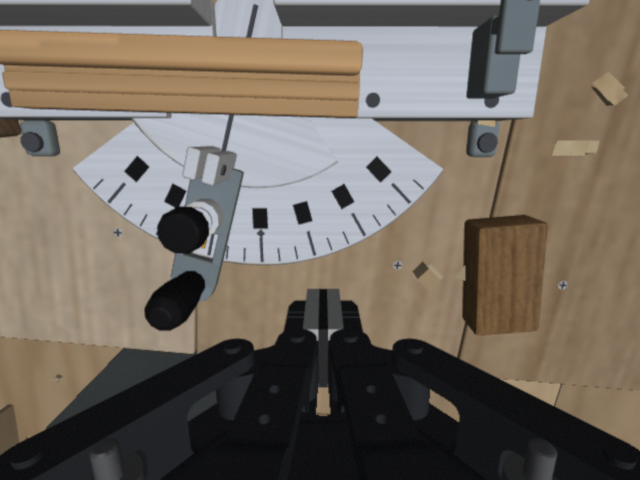

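The wrist view shows the knob still at about (175,300) and the pin at (185,228), left of the closed fingers at (323,290). The arm did not move as I expected, so I'll check the numbers.

Run:
```python
from h import *
o=np.load("w2o.npy",allow_pickle=True).item();C=cam("wrist",o);d=np.load("w2.npy")
m=R.from_rotvec(o["orientation"]).as_matrix()
for q in [(0,0,.014),(.011,0,.014),(-.011,0,.014),(0,.01,.014),(0,0,0)]: print(q,proj(C,o["tcp_pos"]+m@np.array(q)).round(0))
for u,v in [(183,230),(170,310),(160,310),(190,280),(323,293),(310,310),(290,320),(323,325),(355,310)]:
    p=dep(C,d,u,v);print(u,v,(tb(p)*1e3).round(1),(p[2]*1e3).round(1))
for n,a in[("0",0),("30",30)]:
    a=np.radians(a);w=tw([-.094*np.cos(a),-.094*np.sin(a)]);print(n,proj(C,[*w,.022]).round(0))
C=cam("top");p,D=eyes.grab_frame("top");
# knob: points z 0.045..0.08 in front area
vv,uu=np.mgrid[260:325,350:450]
pts=np.array([[*(tb(q)*1e3),q[2]*1e3] for q in (dep(C,D,u,v) for u,v in zip(uu.ravel(),vv.ravel()))])
k=(pts[:,2]>45)&(pts[:,2]<85)&(pts[:,0]<-70)&(pts[:,0]>-170);print(pts[k].round(0)[::3])
```

```text
(0, 0, 0.014) [322. 278.]
(0.011, 0, 0.014) [322. 258.]
(-0.011, 0, 0.014) [322. 297.]
(0, 0.01, 0.014) [340. 278.]
(0, 0, 0) [322. 288.]
183 230 [-88.3  25. ] 72.2
170 310 [-126.    34.8] 72.4
160 310 [-125.4   38.8] 73.6
190 280 [-121.7   34.5] 46.0
323 293 [-110.3  -35.3] 89.0
310 310 [-109.8  -30.6] 105.1
290 320 [-114.5  -23.2] 103.8
323 325 [-110.   -35.3] 115.8
355 310 [-113.6  -47.5] 97.5
0 [261. 219.]
30 [344. 197.]
[[ -70.   26.   60.]
 [ -71.   18.   62.]
 [ -82.   31.   71.]
 [ -84.   33.   70.]
 [ -85.   27.   74.]
 [ -87.   36.   74.]
 [ -87.   30.   78.]
 [ -87.   22.   69.]
 [ -88.   33.   68.]
 [ -89.   27.   72.]
 [ -89.   20.   70.]
 [ -91.   36.   75.]
 [ -91.   29.   72.]
 [ -92.   23.   70.]
 [ -93.   39.   72.]
 [ -94.   33.   79.]
 [ -94.   25.   70.]
 [ -94.   40.   61.]
 [ -95.   34.   71.]
 [ -96.   27.   70.]
 [ -96.   21.   68.]
 [ -98.   35.   73.]
 [ -98.   26.   71.]
 [-100.   37.   75.]
 [-100.   30.   71.]
 [-100.   34.   47.]
 [-102.   30.   72.]
 [-123.   45.   69.]
 [-124.   39.   74.]
 [-125.   48.   73.]
 [-126.   41.   70.]
 [-126.   35.   72.]
 [-128.   47.   78.]
 [-128.   40.   76.]
 [-129.   52.   63.]
 [-130.   46.   73.]
 [-130.   40.   76.]
 [-131.   33.   70.]
 [-132.   49.   72.]
 [-132.   42.   72.]
 [-133.   35.   72.]
 [-133.   50.   66.]
 [-134.   45.   77.]
 [-135.   38.   74.]
 [-136.   50.   64.]
 [-136.   45.   74.]
 [-137.   38.   68.]
 [-138.   49.   69.]
 [-139.   42.   71.]
 [-139.   35.   65.]
 [-141.   42.   68.]]
```

Run:
```python
from h import *
o=st();C=cam("scene");p,D=eyes.grab_frame("scene")
u0,v0=proj(C,o["tcp_pos"]).round().astype(int);print(u0,v0)
cv2.imwrite("pics/s2.png",cv2.resize(p[v0-85:v0+65,u0-100:u0+100,::-1],None,fx=4,fy=4,interpolation=cv2.INTER_CUBIC))
t=o["tcp_pos"]; P=[]
for v in range(v0-60,v0+40):
    for u in range(u0-40,u0+40):
        q=dep(C,D,u,v)
        if np.hypot(*(q[:2]-t[:2]))<.03 and q[2]>.02: P.append([*(tb(q)*1e3),q[2]*1e3])
P=np.array(P);P=P[np.argsort(P[:,2])];print(len(P),P[::max(1,len(P)//40)].round(0))
```

```text
t 5.25 base mm [-121.6  -34.5] tip z 42.7 yaw 5.75 F base [-0.2 -0.1] 0.0
407 218
523 [[-105.  -34.   20.]
 [-114.  -22.   21.]
 [ -95.  -42.   22.]
 [-121.   -5.   22.]
 [-103.  -47.   23.]
 [-107.  -40.   23.]
 [-110.  -20.   24.]
 [-105.  -33.   25.]
 [-100.  -45.   26.]
 [-122.  -28.   84.]
 [-128.  -26.   92.]
 [-119.  -22.   96.]
 [-115.  -21.   97.]
 [-130.  -25.  102.]
 [-132.  -39.  105.]
 [-119.  -21.  108.]
 [-131.  -39.  111.]
 [-127.  -28.  116.]
 [-134.  -27.  126.]
 [-129.  -21.  130.]
 [-132.  -33.  133.]
 [-134.  -61.  135.]
 [-130.  -18.  139.]
 [-133.  -19.  145.]
 [-137.  -20.  150.]
 [-139.  -43.  152.]
 [-131.  -17.  154.]
 [-131.  -21.  157.]
 [-138.  -24.  161.]
 [-136.  -49.  164.]
 [-138.  -24.  166.]
 [-138.  -45.  170.]
 [-137.  -38.  174.]
 [-139.  -51.  177.]
 [-132.   -9.  179.]
 [-139.  -49.  182.]
 [-135.  -12.  184.]
 [-138.  -23.  187.]
 [-132.  -16.  188.]
 [-132.  -16.  191.]
 [-131.   -7.  202.]]
```

View pics/s2.png

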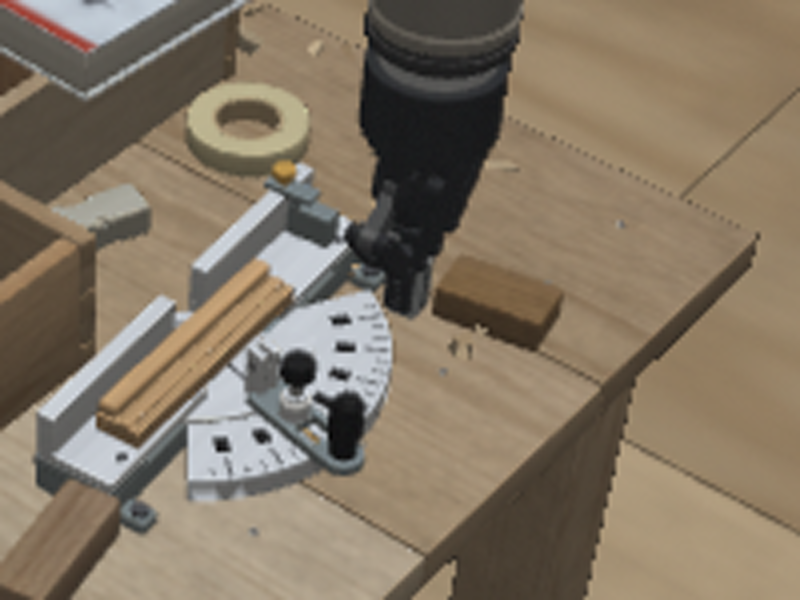

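The scene crop confirms that the fingertips end at z≈0.085–0.089, above the knob (crop 350,425). They really sit about 31 mm behind the reported TCP, not 14 mm ahead of it, so the fingers passed over the knob without touching it. I'll use tip z = TCP z + 0.031 from here and check it at first contact.

Call:
arm_command(
  plan="0 0 -0.03 0; 0 -0.055 0 0; 0 -0.055 0 0; 0 0 0.03 0; 0 0 0.02 0; 0 0 0.02 0; 0 0 0 0; -0.001 0.008 0 0; -0.001 0.008 0 0; -0.001 0.008 0 0; -0.002 0.008 0 0; -0.002 0.008 0 0; 0 0 0 0",
)

```text
clock: 6.92
tcp_pos: [0.41, -0.1397, 0.0168]
orientation: [3.137, 0.154, 0.001]
contact_force: [-0.2, -0.1, 0.4]
grip_width: -0.0003
gripper_force: 0.0
```

```bash
python3 -c "
from h import *
st();print(r.get_obs()['tcp_pos'])"
```

```text
t 6.925 base mm [-128.6   34. ] tip z 2.8 yaw 5.63 F base [-0.2 -0.1] 0.4
[ 0.41001119 -0.13970117  0.01681833]
```

```bash
cat >> h.py <<'E'
def armang(show=False):
    """arm angle from top-view depth: pin head + knob clusters"""
    C=cam("top");p,D=eyes.grab_frame("top");vv,uu=np.mgrid[255:325,350:450]
    P=np.array([[*(tb(q)*1e3),q[2]*1e3] for q in (dep(C,D,u,v) for u,v in zip(uu.ravel(),vv.ravel()))])
    r_=np.hypot(P[:,0],P[:,1])
    for n,a,b in(("pin",82,108),("knob",120,150)):
        k=(P[:,2]>55)&(P[:,2]<82)&(P[:,0]<-50)&(r_>a)&(r_<b);q=np.median(P[k],axis=0);print(n,k.sum(),q.round(1),"ang",np.degrees(np.arctan2(-q[1],-q[0])).round(1))
E
python3 - <<'E'
from h import *
armang()
o=st();p,d=eyes.grab_frame("wrist");cv2.imwrite("pics/w3.png",p[:,:,::-1])
E
```

```text
pin 0 [nan nan nan] ang nan
knob 0 [nan nan nan] ang nan
t 6.975 base mm [-128.6   34.5] tip z 2.8 yaw 5.66 F base [-0.9 -0.1] -0.3
  return _methods._mean(a, axis=axis, dtype=dtype,
  ret = um.true_divide(
```

View pics/w3.png

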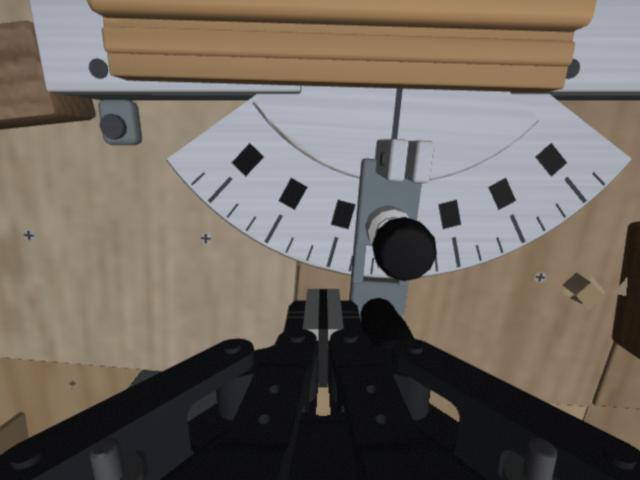

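The lever now swings with the finger: the cursor window is at (381,262), near centre, and the knob at (385,320) is in contact with the fingers at (323,300). I'll keep pushing.

Call:
arm_command(
  plan="-0.001 0.0075 0 0; 0 0.0075 0 0; 0 0.0075 0 0; 0 0.0075 0 0; 0.001 0.0075 0 0; 0.001 0.0075 0 0; 0.002 0.0075 0 0; 0.002 0.0075 0 0; 0.002 0.004 0 0; 0 0 0 0; 0 0 0 0",
)

```text
clock: 8.4
tcp_pos: [0.4235, -0.2016, 0.0168]
orientation: [3.137, 0.157, 0.001]
contact_force: [-0.8, 0.3, -0.2]
grip_width: 0.0001
gripper_force: 0.0
```

```bash
cat >> h.py <<'E'
def wang(save=None):
    o=st();p,D=eyes.grab_frame("wrist");C=cam("wrist",o)
    if save: cv2.imwrite(save,p[:,:,::-1])
    # points of pin head, depth plane 68..75 (or given), r 80..108
    P=[]
    for v in range(60,340,2):
        for u in range(100,560,2):
            q=dep(C,D,u,v)
            if .055<q[2]<.078:
                b=tb(q)*1e3
                if 80<np.hypot(*b)<108 and b[0]<-45: P.append([*b,q[2]*1e3])
    P=np.array(P); P=P[P[:,2]>P[:,2].max()-6]
    a=[(np.percentile(P[:,i],2)+np.percentile(P[:,i],98))/2 for i in(0,1)]
    print("pin",np.round(a,1),"r",np.hypot(*a).round(1),"ang",np.degrees(np.arctan2(-a[1],-a[0])).round(2),"ztop",np.median(P[:,2]).round(1),len(P))
E
python3 -c "
from h import *
wang('pics/w4.png')"
```

```text
t 8.4 base mm [-121.3  -29. ] tip z 2.8 yaw 5.73 F base [-0.7  0.4] -0.2
pin [-85.1 -37.4] r 93.0 ang 23.71 ztop 71.8 704
```

Call:
arm_command(
  plan="0.001 0.006 0 0; 0.001 0.006 0 0; 0 0 0 0; 0 0 0 0",
)

```text
clock: 8.95
tcp_pos: [0.426, -0.2138, 0.0166]
orientation: [3.137, 0.156, -0.001]
contact_force: [0.1, -0.2, -1.3]
grip_width: -0.0
gripper_force: 0.0
```

```bash
python3 -c "
from h import *
wang('pics/w5.png')"
```

```text
t 8.95 base mm [-120.   -41.3] tip z 2.6 yaw 5.68 F base [ 0.  -0.2] -1.3
pin [-81.  -45.8] r 93.1 ang 29.47 ztop 71.9 719
```

Call:
arm_command(
  plan="0 -0.02 0 0; 0 0 -0.03 0; 0 0 -0.03 0; 0.019 0.0125 0 0; 0.0195 0.013 0 0; 0 0 0 0; 0 0 0.015 0; 0 0 0.012 0; 0 0 0.004 0; 0 0 0.004 0; 0 0 0 0",
)

```text
clock: 10.38
tcp_pos: [0.4652, -0.2148, 0.0415]
orientation: [-3.138, -0.157, -0.0]
contact_force: [0.2, 0.2, -0.4]
grip_width: 0.0
gripper_force: 0.0
```

```bash
python3 -c "
from h import *
st()"
```

```text
t 10.375 base mm [-81.1 -46.2] tip z 27.5 yaw 5.73 F base [0.2 0.2] -0.4
```

Call:
arm_command(
  plan="0 0 0.003 0; 0 0 0.003 0; 0 0 0.003 0; 0 0 0 0; 0 0 0 0",
)

```text
clock: 11.0
tcp_pos: [0.4666, -0.2165, 0.0348]
orientation: [3.135, 0.156, 0.004]
contact_force: [-4.9, -2.0, 21.8]
grip_width: -0.0
gripper_force: 10.6
```

Call:
arm_command(
  plan="0 0 0.002 0; 0 0 0.002 0; 0 0 0.002 0; 0 0 0 0; 0 0 0 0",
)

```text
clock: 11.62
tcp_pos: [0.4666, -0.2176, 0.0331]
orientation: [3.133, 0.154, 0.004]
contact_force: [-20.0, 3.2, 71.9]
grip_width: 0.0001
gripper_force: 36.1
```

Call:
arm_command(
  plan="0 0 -0.01 0; 0 0 -0.03 0; -0.03 0 -0.03 0; 0 0 0 0; 0 0 0 0",
)

```text
clock: 12.25
tcp_pos: [0.4358, -0.2178, 0.0964]
orientation: [3.138, 0.157, 0.001]
contact_force: [0.5, 0.8, -1.6]
grip_width: 0.0001
gripper_force: 0.0
```

```bash
python3 -c "
from h import *
wang('pics/w6.png')
import cv2
p=cv2.imread('pics/w6.png')[60:300,200:520];cv2.imwrite('pics/w6c.png',cv2.resize(p,None,fx=2.5,fy=2.5,interpolation=cv2.INTER_CUBIC))"
```

```text
t 12.25 base mm [-110.7  -46.3] tip z 82.4 yaw 5.72 F base [0.5 0.8] -1.6
pin [-80.3 -47.6] r 93.3 ang 30.66 ztop 59.8 238
```

View pics/w6c.png

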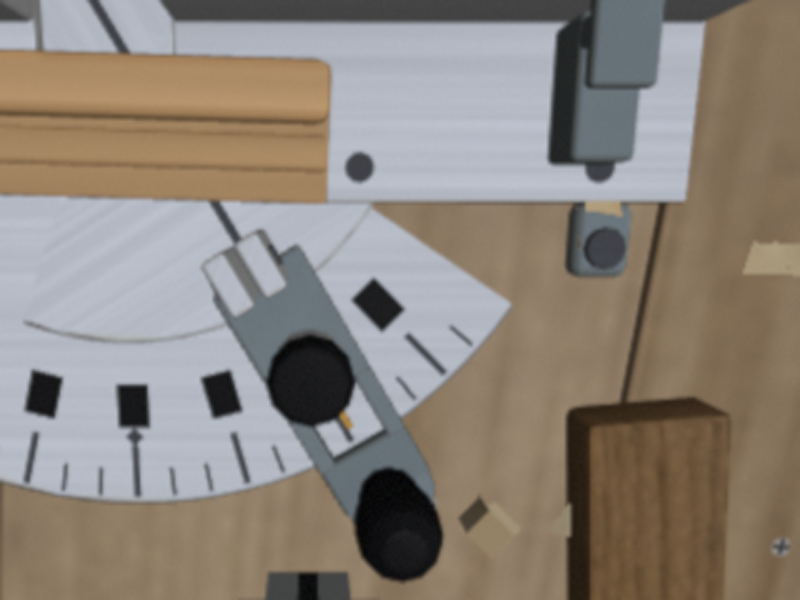

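The pin head sits at z 59.8 (crop 310,378). The arm lies over the 30° right mark, between the visible 15R slot (222,393) and 45R slot (378,303). The pin is fully down and the arm is locked. Tip offset is about +27 mm, so the moulding is next.

Call:
arm_command(
  plan="0.0187 -0.0458 0 0; 0.0187 -0.0458 0 0; 0.0187 -0.0458 0 0; 0.0187 -0.0458 0 0; 0 0 0 0; 0 0 0.03 0; 0 0 0.03 0; 0 0 0.015 0; 0 0 0.01 0; 0 0 0 0; 0 0 0 0",
)

```text
clock: 13.68
tcp_pos: [0.4922, -0.0282, 0.0124]
orientation: [3.138, 0.157, 0.002]
contact_force: [0.3, -0.3, 0.5]
grip_width: 0.0003
gripper_force: 0.0
```

Run:
```python
from h import *
o=st();p,d=eyes.grab_frame("wrist");cv2.imwrite("pics/w7.png",p[:,:,::-1])
```

```text
t 13.675 base mm [-35.7 136.8] tip z -1.6 yaw 5.72 F base [ 0.3 -0.3] 0.5
```

View pics/w7.png

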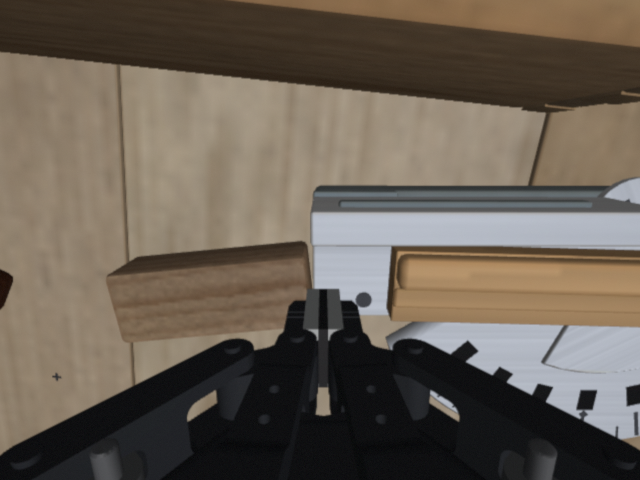

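The fingers at (323,295) stand left of the moulding's end (392,285), in its front half and clear of the offcut (305,270). Now I'll push it right.

Call:
arm_command(
  plan="0 0.006 0 0; 0 0.006 0 0; 0 0.006 0 0; 0 0.006 0 0; 0 0.006 0 0; 0 0.006 0 0; 0 0.006 0 0; 0 0.006 0 0; 0 0.006 0 0; 0 0 0 0; 0 0 0 0",
)

```text
clock: 15.1
tcp_pos: [0.4968, -0.0821, 0.0116]
orientation: [3.138, 0.156, -0.001]
contact_force: [-1.0, 0.1, -0.4]
grip_width: -0.0004
gripper_force: 0.0
```

```bash
cat >> h.py <<'E'
def mould(n="wrist",save=None):
    o=st();p,D=eyes.grab_frame(n);C=cam(n,o)
    if save: cv2.imwrite(save,p[:,:,::-1])
    f,cx,cy,M=C
    vv,uu=np.mgrid[0:480,0:640]
    X=np.stack([(uu-cx)/f,-(vv-cy)/f,-np.ones((480,640))],-1)*D[...,None]
    W=X@M[:3,:3].T+M[:3,3]
    Bm=np.einsum('ij,...j->...i',np.linalg.inv(base()),np.concatenate([W[...,:2],np.ones((480,640,1))],-1))[...,:2]*1e3
    z=W[...,2]*1e3; hsv=cv2.cvtColor(p,cv2.COLOR_RGB2HSV)
    k=(D>0)&(z>41)&(z<60)&(Bm[...,0]>-55)&(Bm[...,0]<6)&(abs(Bm[...,1])<140)&(hsv[...,1]>80)&(hsv[...,2]>90)
    P=np.c_[Bm[k],z[k]]
    print("y range",np.percentile(P[:,1],[.3,99.7]).round(1),"n",len(P))
    for a in range(-120,121,20):
        s=P[(P[:,1]>=a)&(P[:,1]<a+20)]
        if len(s)>30: print(a+10,"x",np.percentile(s[:,0],[1,99]).round(1),"hi-z x>",np.percentile(s[s[:,2]>52,0],[2,98]).round(1) if (s[:,2]>52).sum()>10 else "")
    st_=(D>0)&(z>40)&(z<60)&(Bm[...,0]<-3)&(Bm[...,0]>-32)&(Bm[...,1]<-85)&(Bm[...,1]>-130)&(hsv[...,1]<60)
    if st_.sum()>20: print("stop y",np.percentile(Bm[st_][:,1],[2,98]).round(1))
E
python3 -c "
from h import *
mould(save='pics/w8.png');mould('top')"
```

```text
t 15.1 base mm [-36.6  82.7] tip z -2.4 yaw 5.71 F base [-0.9  0.2] -0.4
y range [-42.6  68.5] n 18907
-50 x [-31.6 -18.9] hi-z x> 
-30 x [-31.7  -2.8] hi-z x> [-14.6  -2.8]
-10 x [-32.3  -3.1] hi-z x> [-15.2  -3.3]
10 x [-33.1  -4. ] hi-z x> [-16.   -4.2]
30 x [-33.9  -4.7] hi-z x> [-16.7  -4.9]
50 x [-34.5  -5.5] hi-z x> [-17.6  -5.7]
70 x [-34.9  -6.2] hi-z x> [-18.1  -6.3]
t 15.15 base mm [-36.6  82.9] tip z -2.4 yaw 5.72 F base [0.5 0.1] 0.2
y range [-87.2 -22.6] n 350
-90 x [-30.4  -4.8] hi-z x> [-22.5  -4.8]
-70 x [-30.9  -3.4] hi-z x> [-19.4  -3.4]
-50 x [-32.1  -4.3] hi-z x> [-21.1  -4.6]
-30 x [-32.8  -5.2] hi-z x> [-25.9  -5.6]
stop y [-115.3  -88.5]
```

Call:
arm_command(
  plan="0 0.004 0 0; 0 0.004 0 0; 0 0.003 0 0; 0 0.002 0 0; 0 0 0 0; 0 0 0 0",
)

```text
clock: 15.95
tcp_pos: [0.4983, -0.0948, 0.0117]
orientation: [3.138, 0.157, 0.0]
contact_force: [0.3, -0.2, -0.2]
grip_width: -0.0002
gripper_force: 0.0
```

Call:
arm_command(
  plan="0 0.001 0 0; 0 0.001 0 0; 0 0 0 0; 0 0 0 0",
)

```text
clock: 16.45
tcp_pos: [0.4984, -0.096, 0.0117]
orientation: [-3.137, -0.158, 0.0]
contact_force: [-0.3, 4.5, -0.1]
grip_width: 0.0003
gripper_force: 2.2
```

Call:
arm_command(
  plan="0 -0.003 0 0; 0 -0.008 0 0; 0 0 -0.04 0; -0.033 0 0 0; 0 0.043 0 0; 0 0 0.025 0; 0 0 0.015 0; 0 0 0 0; 0.01 0 0 0; 0.007 0 0 0; 0.004 0 0 0; 0.002 0 0 0; 0.002 0 0 0; 0 0 0 0; 0 0 0 0",
)

```text
clock: 18.32
tcp_pos: [0.4936, -0.1295, 0.0117]
orientation: [3.138, 0.157, 0.0]
contact_force: [0.2, 1.2, -0.3]
grip_width: 0.0002
gripper_force: 0.0
```

```bash
python3 -c "
from h import *
mould(save='pics/w9.png')"
```

```text
t 18.325 base mm [-44.4  35.9] tip z -2.3 yaw 5.71 F base [0.3 1.2] -0.3
y range [-86.9  55.1] n 25432
-90 x [-30.2 -16.2] hi-z x> 
-70 x [-30.3  -1.9] hi-z x> [-13.4  -1.9]
-50 x [-30.3  -1.9] hi-z x> [-13.6  -1.9]
-30 x [-30.8  -2. ] hi-z x> [-13.6  -2. ]
-10 x [-30.8  -1.9] hi-z x> [-14.2  -2.1]
10 x [-31.1  -2.1] hi-z x> [-14.2  -2.2]
30 x [-31.4  -2.5] hi-z x> [-14.5  -2.5]
50 x [-31.7  -2.7] hi-z x> [-14.6  -2.7]
```

Call:
arm_command(
  plan="0.001 0 0 0; 0.001 0 0 0; 0 0 0 0; 0 0 0 0",
)

```text
clock: 18.88
tcp_pos: [0.4958, -0.1292, 0.0117]
orientation: [3.138, 0.157, 0.0]
contact_force: [0.4, 0.4, -1.2]
grip_width: -0.0001
gripper_force: 0.0
```

Call:
arm_command(
  plan="0.0007 0 0 0; 0.0007 0 0 0; 0 0 0 0; 0 0 0 0",
)

```text
clock: 19.38
tcp_pos: [0.4962, -0.1292, 0.0115]
orientation: [3.138, 0.156, -0.003]
contact_force: [-4.7, -0.1, 1.8]
grip_width: -0.0002
gripper_force: 2.2
```

```bash
python3 -c "
from h import *
mould(save='pics/w10.png')"
```

```text
t 19.375 base mm [-41.8  35.9] tip z -2.5 yaw 5.71 F base [-4.7  0.4] 1.8
y range [-87.7  55. ] n 24305
-90 x [-30.4 -16.2] hi-z x> 
-70 x [-29.9  -1.9] hi-z x> [-13.   -1.9]
-50 x [-29.8  -1.9] hi-z x> [-12.9  -1.9]
-30 x [-29.8  -1.9] hi-z x> [-13.1  -1.9]
-10 x [-29.4  -0.5] hi-z x> [-12.6  -0.7]
10 x [-29.4  -0.5] hi-z x> [-12.8  -0.6]
30 x [-29.4  -1.5] hi-z x> [-12.2  -1.5]
50 x [-29.   -1.5] hi-z x> [-12.2  -1.5]
```

Call:
arm_command(
  plan="-0.005 0 0 0; -0.016 0 0 0; 0 0 -0.04 0; 0 0 -0.02 0; 0 0.06 0 0; 0 0.059 0 0; 0 0 0 0; 0 0 0.03 0; 0 0 0.02 0; 0 0 0.01 0; 0 0 0 0; 0.012 0 0 0; 0.005 0 0 0; 0.002 0 0 0; 0.001 0 0 0; 0 0 0 0; 0 0 0 0",
)

```text
clock: 21.55
tcp_pos: [0.5078, -0.2476, 0.0117]
orientation: [3.138, 0.157, -0.0]
contact_force: [0.2, -0.4, 0.1]
grip_width: 0.0002
gripper_force: 0.0
```

Call:
arm_command(
  plan="0.0007 0 0 0; 0.0007 0 0 0; 0 0 0 0; 0 0 0 0",
)

```text
clock: 22.05
tcp_pos: [0.508, -0.2476, 0.0115]
orientation: [-3.138, -0.156, 0.004]
contact_force: [-5.5, -1.2, 4.1]
grip_width: -0.0002
gripper_force: 2.7
```

```bash
python3 -c "
from h import *
mould(save='pics/w11.png')"
```

```text
t 22.05 base mm [-41.8 -83.1] tip z -2.5 yaw 5.69 F base [-5.6 -0.6] 4.1
y range [-103.4   41.6] n 24440
-110 x [-29.   -1.9] hi-z x> [-11.8  -1.8]
-90 x [-29.2  -1.8] hi-z x> [-12.1  -1.8]
-70 x [-29.   -1.7] hi-z x> [-12.1  -1.7]
-50 x [-29.2  -1.8] hi-z x> [-12.1  -1.8]
-30 x [-29.3  -1.8] hi-z x> [-12.1  -1.8]
-10 x [-29.3  -0.2] hi-z x> [-12.   -0.4]
10 x [-29.3  -0.2] hi-z x> [-13.1  -0.3]
30 x [-29.4  -1.7] hi-z x> [-13.1  -1.6]
50 x [-29.7 -17.9] hi-z x> 
stop y [-117.2  -85.8]
```

Call:
arm_command(
  plan="-0.004 0 0 0; -0.016 0 0 0; 0 0 -0.05 0; 0 0 -0.05 0; 0 -0.01 -0.02 0; 0 0 0 0; 0 0 0 0",
)

```text
clock: 22.98
tcp_pos: [0.4872, -0.2392, 0.1302]
orientation: [-3.137, -0.157, 0.003]
contact_force: [-0.1, -0.3, -0.3]
grip_width: -0.0001
gripper_force: 0.0
```

```bash
python3 -c "
from h import *
mould(save='pics/w12.png');wang()
p=cv2.imread('pics/w12.png')[40:280,120:440];cv2.imwrite('pics/w12c.png',cv2.resize(p,None,fx=2.5,fy=2.5,interpolation=cv2.INTER_CUBIC))"
```

```text
t 22.975 base mm [-61.6 -72.6] tip z 116.2 yaw 5.74 F base [-0.1 -0.3] -0.3
y range [-103.5   54.4] n 9949
-110 x [-29.  -1.] hi-z x> [-12.6  -1. ]
-90 x [-29.1  -1. ] hi-z x> [-13.4  -1. ]
-70 x [-29.2  -1. ] hi-z x> [-13.4  -1. ]
-50 x [-29.2  -1.1] hi-z x> [-12.6  -1.1]
-30 x [-29.2  -1.1] hi-z x> [-12.6  -1.1]
-10 x [-29.2  -0.5] hi-z x> [-12.6  -0.5]
10 x [-29.2  -0.5] hi-z x> [-12.6  -0.5]
30 x [-29.3  -1.1] hi-z x> [-12.7  -1.1]
50 x [-29.3  -1.1] hi-z x> [-12.7  -1.1]
stop y [-117.4  -92.1]
t 23.025 base mm [-61.7 -72.7] tip z 116.0 yaw 5.73 F base [ 0.  -0.6] -0.0
pin [-79.9 -48. ] r 93.3 ang 31.01 ztop 59.8 155
```

View pics/w12c.png

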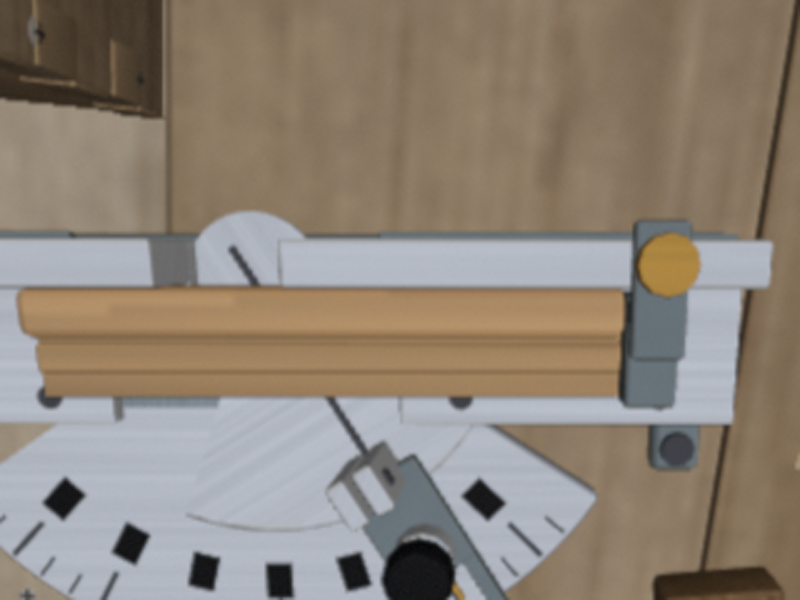

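The crop shows the moulding's back edge tight to the fence along its whole length. Its right end (622,345) is at the stop (626,350), though a hairline gap can't be ruled out. I'll touch the left end once more, in line with its centre.

Call:
arm_command(
  plan="0.0104 -0.0407 0 0; 0.0104 -0.0407 0 0; 0.0104 -0.0407 0 0; 0.0104 -0.0407 0 0; 0 0 0 0; 0 0 0.04 0; 0 0 0.04 0; 0 0 0.025 0; 0 0 0.0133 0; 0 0 0 0; 0 0.01 0 0; 0 0.007 0 0; 0 0.002 0 0; 0 0 0 0; 0 0 0 0",
)

```text
clock: 24.95
tcp_pos: [0.5155, -0.0923, 0.0135]
orientation: [3.138, 0.157, 0.0]
contact_force: [-0.6, -0.1, -0.6]
grip_width: 0.0001
gripper_force: 0.0
```

```bash
python3 -c "
from h import *
st()"
```

```text
t 24.95 base mm [-19.   70.8] tip z -0.5 yaw 5.73 F base [-0.6 -0.1] -0.6
```

Call:
arm_command(
  plan="0 0.001 0 0; 0 0.001 0 0; 0 0 0 0; 0 0 0 0",
)

```text
clock: 25.45
tcp_pos: [0.5156, -0.0932, 0.0134]
orientation: [-3.137, -0.158, 0.0]
contact_force: [-1.6, 5.5, -0.1]
grip_width: -0.0003
gripper_force: 2.7
```

Call:
arm_command(
  plan="0 0.0007 0 0; 0 0.0006 0 0; 0 0 0 0; 0 0 0 0",
)

```text
clock: 25.95
tcp_pos: [0.5157, -0.0934, 0.0133]
orientation: [-3.136, -0.16, 0.0]
contact_force: [-1.6, 8.2, 1.0]
grip_width: -0.0001
gripper_force: 4.1
```

```bash
python3 -c "
from h import *
mould()"
```

```text
t 25.95 base mm [-18.9  69.7] tip z -0.7 yaw 5.83 F base [-0.8  8.3] 1.0
y range [-60.8  54.7] n 15007
-70 x [-29.5 -23.7] hi-z x> 
-50 x [-29.1  -2.8] hi-z x> [-12.   -2.7]
-30 x [-29.2  -2.7] hi-z x> [-12.   -2.7]
-10 x [-29.2  -0. ] hi-z x> [-11.9  -0.2]
10 x [-29.1  -0.1] hi-z x> [-12.   -0.2]
30 x [-28.9  -2.5] hi-z x> [-12.2  -2.5]
50 x [-28.8  -2.5] hi-z x> [-12.2  -2.6]
```

Call:
arm_command(
  plan="0 -0.003 0 0; 0 -0.01 0 0; 0 0 -0.04 0; 0 0 -0.05 0; 0 0 -0.04 0; -0.04 0.03 0 0; -0.03 0.04 0 0; 0 0.05 0 0; 0 0 0 0; 0 0 0 0",
)

```text
clock: 27.25
tcp_pos: [0.4568, -0.2086, 0.1433]
orientation: [-3.137, -0.156, 0.0]
contact_force: [0.5, 0.5, -0.3]
grip_width: -0.0002
gripper_force: 0.0
```

```bash
python3 -c "
from h import *
mould(save='pics/w13.png');wang()"
```

```text
t 27.25 base mm [-88.9 -39.1] tip z 129.3 yaw 5.7 F base [0.6 0.5] -0.3
y range [-103.2   54.6] n 10141
-110 x [-29.   -0.7] hi-z x> [-12.4  -0.7]
-90 x [-29.   -0.7] hi-z x> [-12.9  -0.7]
-70 x [-29.   -0.7] hi-z x> [-12.9  -0.7]
-50 x [-29.   -0.7] hi-z x> [-12.9  -0.7]
-30 x [-29.   -0.8] hi-z x> [-12.9  -0.8]
-10 x [-29.   -0.7] hi-z x> [-12.9  -0.7]
10 x [-29.   -0.8] hi-z x> [-12.9  -0.8]
30 x [-29.   -0.8] hi-z x> [-12.9  -0.8]
50 x [-29.   -0.8] hi-z x> [-12.9  -0.8]
stop y [-117.2  -91.4]
t 27.3 base mm [-88.6 -38.5] tip z 129.3 yaw 5.79 F base [0.5 0.3] -0.6
pin [-80.2 -47.1] r 93.0 ang 30.44 ztop 59.7 155
```

The moulding is straight along the fence to within 0.1 mm and at the stop. The pin is down at 30° and the robot is clear, so I'm handing in.

```bash
python3 -c "
from h import *
print(ticket.hand_in())"
```

```text
the job is handed in; nothing more can be done
None
```

The job is handed in at about 27 s: lever at 30° right, index pin fully down and locking it, and the moulding against the stop and flush with the fence. Two things to note: pressing the pin peaked at about 72 N at the wrist (limit 120), and an early pass over the lever touched nothing because the real fingertips sit about 40 mm higher than the interface text says.

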